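# Square a wax block in the jig

## Robot

A 6-joint arm with a two-finger parallel gripper is mounted at the origin on a cart in front of the work surface, level with it; the furniture and walls round the work are solid. World frame = base frame: x ahead of the robot, y to its left, z up, the work surface at z = 0. Lengths are in m, angles in rad, forces in N, time in s.
With the tool pointing down it reaches from about 0.375 to 0.925 m from the base axis. Payload 5.7 kg.
Tool frame: the origin (TCP) lies at the very end of the fingers, on their centre line; the grasp point (between the pads) lies 19 mm behind it; x points along the fingers, z is the direction in which the jaws open and shut, and the axes are right-handed (so a half turn about x gives the same grasp; the last joint's range is limited). The gripper opens to 88 mm and grips with 3 to 60 N. Pads are 20 mm wide; open, the fingers measure 115 mm over their backs; the gripper's body (75 mm by 178 mm) begins 61 mm behind the grasp point.
Start: joints at [1.087, 0.359, 1.51, -0, 1.272, -0.115], TCP at [0.216, 0.56, 0.202] pointing down, gripper open.
Joint ranges: [-2.97, 2.97], [-1.01, 2.36], [0.21, 2.38], [-0.96, 4.11], [0.2, 2.71], [-2.98, 2.98]. Speed limits (rad/s): [2.39, 2.39, 3.14, 3.14, 3.14, 3.14].

## Interface

Orientations are given as a unit quaternion [x, y, z, w].
In Python, from rig import r, optics gives the robot as it stands.
- The arm moves only by the tool apply_moves, never from a script. Its arguments are lists of equal length, an entry for each row: "translation": the shift along the world's x, y, z in m, a list of three; "twist": the turn, a rotation vector about the world's x, y, z in degrees, a list of three; "jaw": the closure in counts, from 0 (fully open) to 255 (shut). A call has exactly 10 rows; each row is the pose to reach, as a shift and turn from the pose commanded when the call began; what a row does not reach only later rows make up. A row lasts 1/8 s, in which the tool goes at most 62.5 mm and 10.7 degrees, less where a joint would pass 70% of its speed; a pose out of reach is approached as far as the arm can. A call with a gripper value outside its range is refused whole. The fingers move at their own pace and stop on an object; "force" is the grip in N (left out, the last holds). Time passes only in rows, so rows that repeat a pose let the fingers close, or fill a call up. It gives the time, the measured TCP pose, the force and the opening at its end, in the units of the state.
- r.observe(): the state, without advancing time (a new reading comes with each control period).
- optics.camera(name): name is "side" or "top"; returns (picture, depth): 400x640x3 uint8, red, green, blue; 400x640 float32, m along the optical axis (not along the pixel's ray), 0 where there is no reading.
- optics.get_calibration(name): a dict with "fx", "fy", "cx", "cy" (pixels), "R" (3x3) and "t" (3): a world point X has camera coordinates R X + t. Camera axes: x right, y down, z forward; pixel columns grow to the right and rows downward; lengths in m; the calibration is good to about 2 mm. A picture is of the moment at which its call begins. get_calibration takes no time and is no camera call.
- r.hand_in(): hands the job in, once; it reports no verdict.
The state is a dict: "time_s": time; "qpos": joint angles; "joint_vel": joint speeds; "effort": joint torques, N m; "tcp_pos": TCP position; "tool_rot": TCP orientation; "ft_force": force on the tool from outside, world axes, zero at the start; "moment": the same for the moment, N m; "opening": finger opening in m.
Only numpy, scipy, OpenCV 4.12 (cv2) and the standard library are available. Lean on these libraries where they do the work, as an engineer would, in place of code of your own. Each camera call takes 0.05 s, during which the arm holds its last target.

## Task

Take the wax block off the balance and lay it flat on the bed of the squaring jig, in the corner, with its long side against the longer stop and its end against the shorter one. Press it firmly against both stops at once and finish like that: do not let go, keep the gripper on the block and pressing it into both stops. Leave the other things on the bench where they are.

Things in the scene. Friction and masses are not known exactly. Their poses are not given: they have to be found in the camera images.
- wax_center (a point): centre of the block of wax: a plain cream paraffin block, 30 mm (its x) by 46 mm (its y) by 22 mm high (its z), 0.05 kg give or take 30 %, loose, lying flat on the pan of the balance. The point lies half-way up, 11 mm above its underside; the axes are the block's own, z up. It is the same shape either way round.
- wax_block: the same block, its origin at the centre of its underside, same axes
- jig_corner (a point): inner corner of the squaring jig, on its bed (top of its plate, 15 mm above the worktop), where the inner faces of the two stops would meet; dark relief hole there. Axes of the jig, z up; the bed lies to -x and -y. A block seated with its long side on the long stop has its centre at (-15, -23, +11) mm from here. Fingers that hold it over 8 mm above the bed pass over the stops.
- long_stop: the longer stop (95 mm). Origin at the jig's inner corner on the bed, axes of the jig; its flat inner face looks to -x at x = 0 and runs along y from -4 to -99 mm. Rigid; wax slides on stops and bed with friction of about 0.6 (varying by 20 %), which can swallow part of a push; some 10 to 12 N toward each stop, the long one first, is plenty
- short_stop: the shorter stop (70 mm). Origin at the jig's inner corner on the bed, axes of the jig; its flat inner face looks to -y at y = 0 and runs along x from -4 to -74 mm
- balance: flat bench balance, 170 mm (x) by 230 mm (y), fixed; origin at the centre of its underside. Its raised pan, about 148 x 154 mm, is centred at (2, 28) mm, top 37 mm above the worktop; the display end is its -y end
- stopper: bystander: red-brown rubber stopper, 26 mm across and high; origin at the centre of its underside
- petri_small: bystander: closed round dish, 63 mm across, 14 mm high; origin at the centre of its underside
- marker: bystander: felt marker, 14x117x16 mm, lying flat; origin at the centre of its underside
- bottle_amber: bystander: brown bottle, 58 mm across, 116 mm high; origin at the centre of its underside
- cap: bystander: bottle cap, 30 mm across, 13 mm high; origin at the centre of its underside
- timer: bystander: bench timer, 58x66x18 mm, lying face up; origin at the centre of its underside
- jig: the squaring jig, fixed to the bench: aluminium plate 120 mm (x) by 130 mm (y), 15 mm high with its feet, carrying two low, rigid, dark steel stops 16 mm wide and 8 mm high above the bed; nothing on it is taller. Origin at the centre of its underside; the inner corner lies at (35, 40, 15) mm
Not all that is in view belongs to the job. What is shaped like the jig but red is not meant.

How it is judged:
By the outcome, as a careful person would: the job done as asked, in the order asked, and still so for the second after the job is handed in, while the arm keeps its last pose, push and grip.
It also fails if it takes over 51 s, if anything falls off the work surface, if the arm or the gripper's body presses on something with over 40 N, if the wrist force passes 120 N, or if a joint passes its speed limit or range.

## Working session

There is one attempt and no reset: what is moved stays moved. The work goes in short steps, Python scripts to look and compute and a tool call to move; the robot and the scene stay as the last step left them, time stands still between calls to the robot, and variables do not carry over. Pictures are saved under pics/ and viewed, and the job is handed in when it is done.

Besides the shell and the picture viewer there is one more tool, called after "Emit:" by a JSON object that holds its "method" and its "body". apply_moves: Moves the arm, as the interface text tells. Its arguments: {"type":"object","properties":{"translation":{"type":"array","items":{"type":"array","items":{"type":"number"}}},"twist":{"type":"array","items":{"type":"array","items":{"type":"number"}}},"jaw":{"type":"array","items":{"type":"number"}},"force":{"type":"number"}},"required":["translation","twist","jaw"]}

```bash
mkdir -p pics; ls; python3 - <<'E'
from rig import r, optics
import cv2,numpy as np
s=r.observe();print(s)
for n in("top","side"):
    p,d=optics.camera(n);np.savez(f"{n}0.npz",p=p,d=d);cv2.imwrite(f"pics/{n}0.png",p[:,:,::-1]);c=optics.get_calibration(n);print(n,c)
E
```

```text
pics
{'time_s': 0.0, 'qpos': array([ 1.08688356e+00,  3.59505365e-01,  1.51141322e+00,  6.13045061e-05,
        1.27246502e+00, -1.15095076e-01]), 'joint_vel': array([ 0.00019124,  0.00129555, -0.00214534, -0.00078594,  0.00092559,
       -0.00024928]), 'effort': array([ 2.60188222e-03, -5.15364468e+01, -2.70733488e+01,  6.77700760e-02,
        3.51296563e-02, -1.76351382e-04]), 'tcp_pos': array([0.21596008, 0.55903172, 0.2008167 ]), 'tool_rot': array([-0.40011165,  0.58377809,  0.39955687,  0.58263892]), 'ft_force': array([ 0.80505482,  0.92165011, -0.06855357]), 'moment': array([-0.03381571,  0.05980542,  0.04099784]), 'opening': 0.08771096491375577}
top {'fx': 430.5480904042361, 'fy': 430.5480904042361, 'cx': 317.7356715421058, 'cy': 204.7640051037599, 'R': array([[-0.38315355, -0.92362098,  0.01084669],
       [-0.8645541 ,  0.3544669 , -0.35622946],
       [ 0.32517621, -0.14586812, -0.93433555]]), 't': array([0.20843598, 0.50737833, 1.39527808])}
side {'fx': 417.2312629263283, 'fy': 417.2312629263283, 'cx': 318.90770188815077, 'cy': 199.04877378870245, 'R': array([[ 0.90567873, -0.42395938, -0.00211531],
       [-0.2343368 , -0.4964291 , -0.83584952],
       [ 0.35331614,  0.75750683, -0.54895456]]), 't': array([-0.49353399,  0.16136817,  1.04995774])}
```

View pics/top0.png

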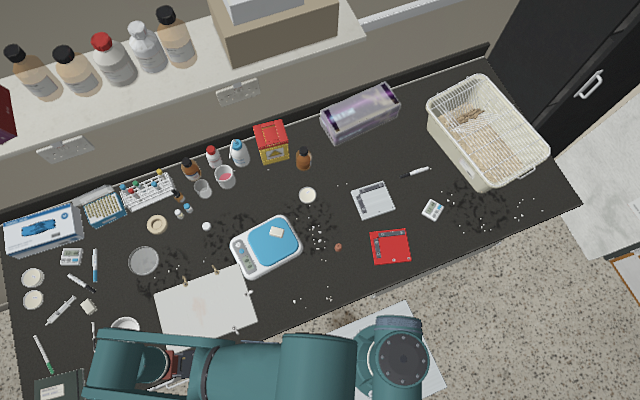

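View pics/side0.png

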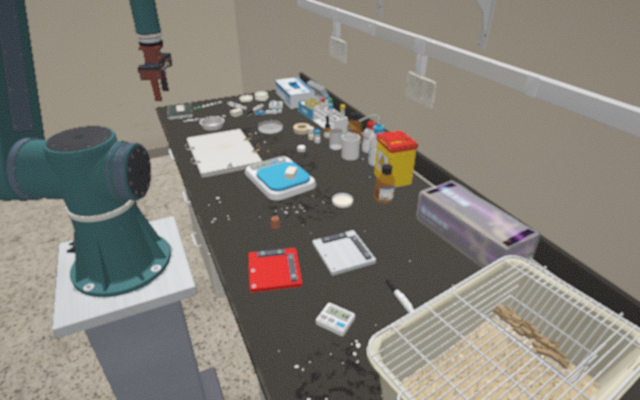

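In the top view the balance with the wax is near (270,240). There are two jig shapes: grey at (373,200) and a red one at (390,246). The grey one fits the description (aluminium, not red). I'll confirm with enlarged crops.

```bash
python3 - <<'E'
import cv2,numpy as np
p=np.load("top0.npz")['p'][:,:,::-1]; q=np.load("side0.npz")['p'][:,:,::-1]
def c(im,x,y,w,h,k):return cv2.resize(im[y:y+h,x:x+w],None,fx=k,fy=k,interpolation=cv2.INTER_CUBIC)
cv2.imwrite("pics/c_jig.png",c(p,345,170,60,55,12))
cv2.imwrite("pics/c_bal.png",c(p,225,205,80,70,10)[:600])
cv2.imwrite("pics/c_jigs.png",c(q,305,222,75,55,10))
cv2.imwrite("pics/c_bals.png",c(q,240,150,80,55,10))
E
```

```text
(no output)
```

View pics/c_jig.png

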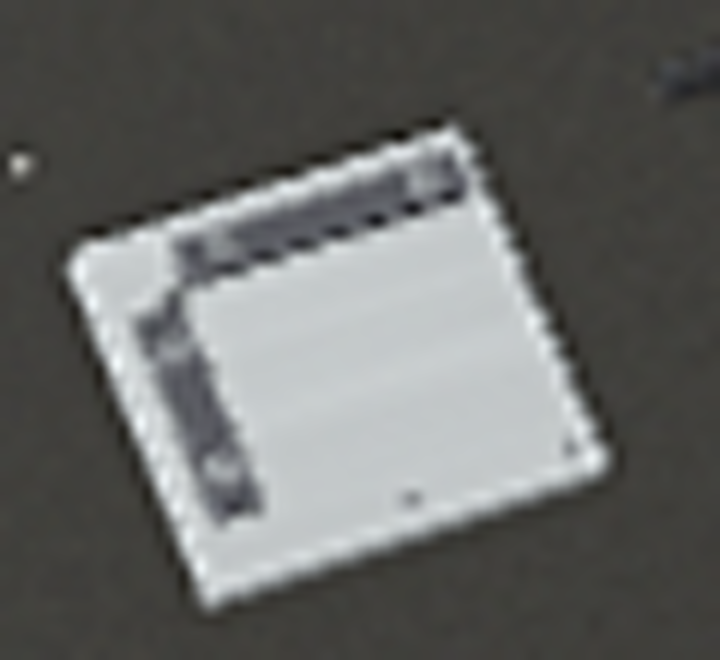

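View pics/c_bal.png

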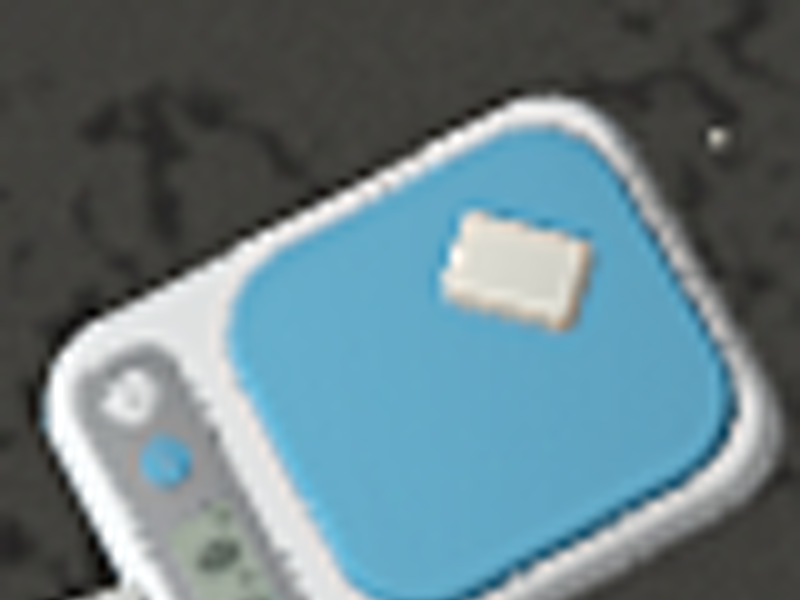

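View pics/c_jigs.png

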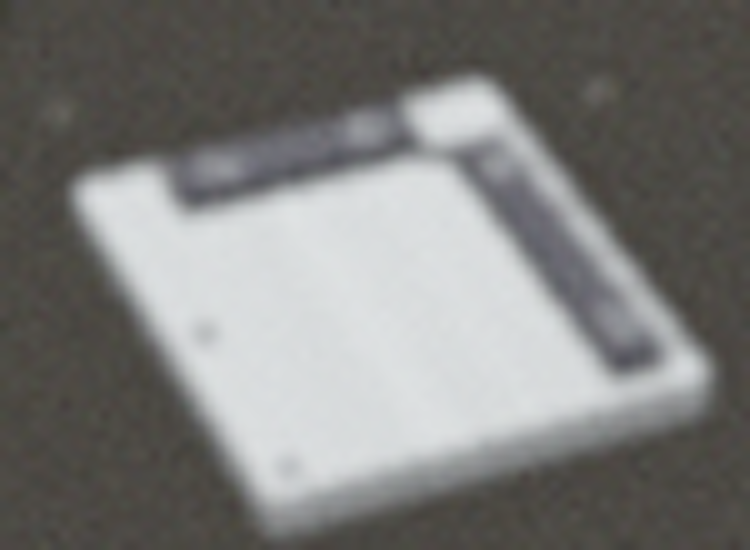

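View pics/c_bals.png

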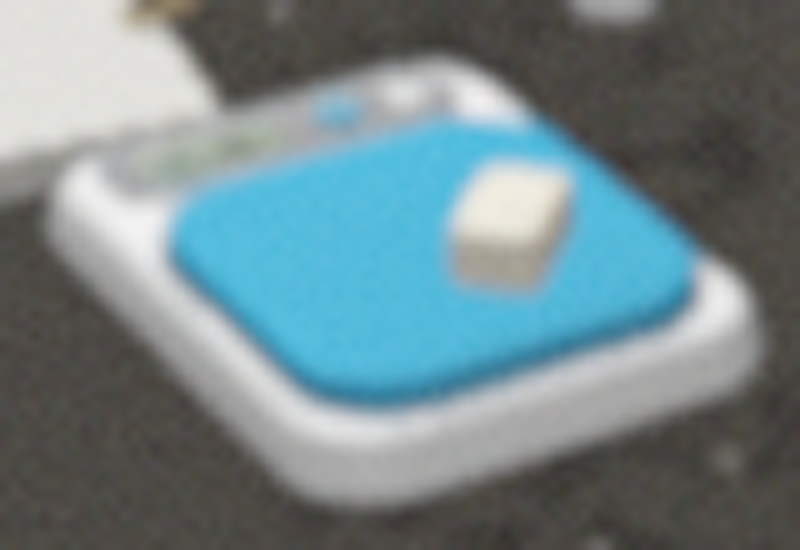

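```bash
cat > h.py <<'E'
import cv2,numpy as np
from rig import r,optics
from scipy.optimize import minimize,least_squares
C={n:optics.get_calibration(n) for n in("top","side")}
def proj(n,X):
    c=C[n];Y=np.asarray(X)@np.array(c["R"]).T+c["t"];return np.c_[c["fx"]*Y[:,0]/Y[:,2]+c["cx"],c["fy"]*Y[:,1]/Y[:,2]+c["cy"]]
def rz(a):return np.array([[np.cos(a),-np.sin(a),0],[np.sin(a),np.cos(a),0],[0,0,1]])
def place(P,x,y,a,z):return np.asarray(P,float)@rz(a).T+[x,y,z]
def boxpts(w,l,h):return np.array([[sx*w/2,sy*l/2,z] for sx in(-1,1) for sy in(-1,1) for z in(0,h)])
E
python3 - <<'E'
from h import *
cor=np.array([[.06,.065,.015],[.06,-.065,.015],[-.06,-.065,.015],[-.06,.065,.015]])
def cp(a,k,ox,oy):return (np.array(a)+.5)/k-.5+[ox,oy]
ob={"top":cp([[70,255],[460,125],[610,465],[207,605]],12,345,170),"side":cp([[485,75],[712,365],[270,505],[75,188]],10,305,222)}
def f(v,ns):return np.concatenate([(proj(n,place(cor,*v,0))-ob[n]).ravel() for n in ns])
for ns in(["top"],["side"],["top","side"]):
    best=min((least_squares(f,[.7,-.2,a],args=(ns,)) for a in np.arange(-3,3.2,1)),key=lambda s:s.cost)
    v=best.x;print(ns,v,np.degrees(v[2]),f(v,ns).reshape(-1,2).round(2).tolist(),"corner",place([[.035,.04,.015]],*v,0))
# wax
K=8;M={}
for n,(x,y,w,h) in {"top":(262,218,30,26),"side":(280,160,24,25)}.items():
    p=np.load(n+"0.npz")["p"][y:y+h,x:x+w].astype(float)
    q=cv2.resize(p,None,fx=K,fy=K,interpolation=cv2.INTER_CUBIC)
    m=((q[...,0]-q[...,2])>-50)  # red vs blue
    M[n]=(m,x,y)
    print(n,m.sum()/K/K);cv2.imwrite(f"pics/m_{n}.png",m.astype(np.uint8)*255)
B=boxpts(.03,.046,.022)
def cost(v,ns):
    t=0
    for n in ns:
        m,x,y=M[n];u=(proj(n,place(B,*v,.037))-[x,y]+.5)*K-.5
        im=np.zeros(m.shape,np.uint8);cv2.fillConvexPoly(im,cv2.convexHull((u*16).round().astype(np.int32)),1,shift=4)
        t+=(im.astype(bool)^m).sum()/K/K
    return t
for ns in(["top"],["side"],["top","side"]):
    n=ns[0];best=None
    for a in np.arange(0,np.pi,np.pi/8):
      s=minimize(cost,[.0,.0,a] if 0 else [*x0,a] if 'x0' in dir() else [.52,.17,a],args=(ns,),method="Nelder-Mead",options=dict(initial_simplex=None)) if 0 else None
      # initial from mask centroid on z=.048
      m,x,y=M[n];yy,xx=np.nonzero(m);c=np.array([xx.mean()/K+x,yy.mean()/K+y])
      g=least_squares(lambda q:(proj(n,[[q[0],q[1],.048]])-c).ravel(),[.5,.1]).x
      s=minimize(cost,[*g,a],args=(ns,),method="Nelder-Mead",options=dict(initial_simplex=[[*g,a],[g[0]+.005,g[1],a],[g[0],g[1]+.005,a],[*g,a+.3]]))
      if best is None or s.fun<best.fun:best=s
    print(ns,best.x,np.degrees(best.x[2]),best.fun)
E
```

```text
['top'] [ 0.51796137 -0.20703633 -0.05374964] -3.079627807424008 [[-0.15, -0.13], [-0.17, 0.15], [-0.05, 0.26], [0.36, -0.27]] corner [[ 0.55505977 -0.16897443  0.015     ]]
['side'] [ 0.51796565 -0.20326633 -0.04546825] -2.6051387025002914 [[-0.36, 0.28], [0.15, 0.63], [0.33, -0.51], [-0.17, -0.36]] corner [[ 0.55474758 -0.16489851  0.015     ]]
['top', 'side'] [ 0.51758074 -0.20502195 -0.04874506] -2.792886069192279 [[-0.65, 0.25], [-0.72, 0.37], [-0.46, 0.44], [0.0, 0.07], [-0.07, 0.69], [0.35, 1.17], [0.4, -0.04], [0.01, -0.0]] corner [[ 0.5544882  -0.16677486  0.015     ]]
top 239.5625
side 215.65625
['top'] [0.52588894 0.16372118 2.49980006] 143.22799299423883 113.6875
['side'] [0.52501556 0.17135369 2.57938754] 147.78802005366086 100.859375
['top', 'side'] [0.52462552 0.16472452 2.50916544] 143.76459007676706 240.421875
```

```bash
cat > wax.py <<'E'
from h import *
K=8
B=boxpts(.03,.046,.022)
def fit(files,wins,z,g0,th=None,a0s=np.arange(0,np.pi,np.pi/8)):
    M={}
    for n,(x,y,w,h) in wins.items():
        p=np.load(files[n])["p"][y:y+h,x:x+w].astype(float)
        q=cv2.resize(p,None,fx=K,fy=K,interpolation=cv2.INTER_CUBIC)
        D=q[...,0]-q[...,2];t=(np.percentile(D,5)+np.percentile(D,99))/2
        m=(D>t).astype(np.uint8)
        k,l,st,_=cv2.connectedComponentsWithStats(m);m=l==(1+st[1:,4].argmax())
        M[n]=(m,x,y);print(n,"area",m.sum()/K/K,t)
        cv2.imwrite(f"pics/m_{n}.png",np.hstack([q[:,:,::-1],np.repeat(m[:,:,None]*255.,3,2)]))
    def cost(v,ns):
        t=0
        for n in ns:
            m,x,y=M[n];u=(proj(n,place(B,*v,z))-[x,y]+.5)*K-.5
            im=np.zeros(m.shape,np.uint8);cv2.fillConvexPoly(im,cv2.convexHull((u*16).round().astype(np.int32)),1,shift=4)
            t+=(im.astype(bool)^m).sum()/K/K
        return t
    for ns in(["top"],["side"],["top","side"]):
        best=None
        for a in a0s:
            n=ns[0];m,x,y=M[n];yy,xx=np.nonzero(m);c=np.array([xx.mean()/K+x,yy.mean()/K+y])
            g=least_squares(lambda q:(proj(n,[[q[0],q[1],z+.011]])-c).ravel(),g0).x
            s=minimize(cost,[*g,a],args=(ns,),method="Nelder-Mead",options=dict(initial_simplex=[[*g,a],[g[0]+.005,g[1],a],[g[0],g[1]+.005,a],[*g,a+.3]]))
            if best is None or s.fun<best.fun:best=s
        print(ns,best.x.round(4),np.degrees(best.x[2]).round(1),best.fun)
if __name__=="__main__":
    fit({"top":"top0.npz","side":"side0.npz"},{"top":(262,218,30,26),"side":(280,160,24,25)},.037,[.5,.15])
E
python3 wax.py
```

```text
top area 130.453125 -40.81997114492584
side area 135.75 -60.4379639121145
['top'] [ 0.5259  0.1639 -0.6242] -35.8 12.1875
['side'] [0.5245 0.1704 2.5503] 146.1 9.671875
['top', 'side'] [0.5241 0.1655 2.5285] 144.9 49.1875[ WARN:0@0.599] global loadsave.cpp:1063 imwrite_ Unsupported depth image for selected encoder is fallbacked to CV_8U.
```

View pics/m_top.png

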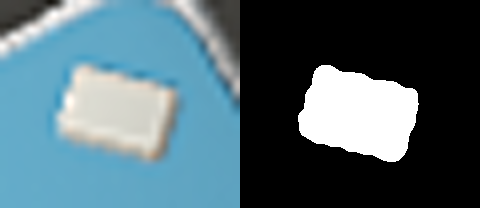

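View pics/m_side.png

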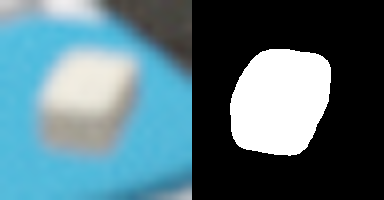

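```bash
python3 - <<'E'
from h import *
from scipy.spatial.transform import Rotation as R
s=r.observe();m=R.from_quat(s["tool_rot"]).as_matrix();print(m.round(3),np.degrees(np.arctan2(m[1,2],m[0,2])))
# depth check: world pts of wax top & jig bed
for n,px in {"top":[(276,231),(375,205)],"side":[(291,170),(338,255)]}.items():
    d=np.load(n+"0.npz")["d"];c=C[n]
    for u,v in px:
        z=np.median(d[v-1:v+2,u-1:u+2]);Y=np.array([(u-c["cx"])/c["fx"]*z,(v-c["cy"])/c["fy"]*z,z]);print(n,u,v,(np.array(c["R"]).T@(Y-c["t"])).round(4))
E
```

```text
[[-0.001 -0.933  0.36 ]
 [-0.002  0.36   0.933]
 [-1.     0.    -0.002]] 68.8697450846037
top 276 231 [0.5247 0.1646 0.0606]
top 375 205 [ 0.495  -0.2058  0.0158]
side 291 170 [0.5243 0.1653 0.0585]
side 338 255 [ 0.4967 -0.2169  0.0136]
```

Emit:
{"method": "apply_moves", "body": {"translation": [[0.031, -0.039, 0], [0.062, -0.078, 0], [0.093, -0.118, 0], [0.124, -0.157, 0], [0.155, -0.196, 0], [0.186, -0.235, -0.01], [0.217, -0.274, -0.02], [0.248, -0.314, -0.04], [0.279, -0.353, -0.06], [0.309, -0.392, -0.08]], "twist": [[0, 0, -10.5], [0, 0, -21], [0, 0, -31.5], [0, 0, -42], [0, 0, -52.5], [0, 0, -63], [0, 0, -73.5], [0, 0, -84], [0, 0, -94.5], [0, 0, -105]], "jaw": [0, 0, 0, 0, 0, 0, 0, 0, 0, 0], "force": 45}}

```text
time_s: 1.35
tcp_pos: [0.526, 0.1662, 0.1208]
tool_rot: [0.221, 0.672, -0.221, 0.671]
ft_force: [1.4, 0.7, -0.8]
opening: 0.0879
```

```bash
python3 - <<'E'
from h import *
from scipy.spatial.transform import Rotation as R
for n in("top","side"):
    p,d=optics.camera(n);np.savez(n+"1.npz",p=p,d=d)
    x,y,w,h=(225,195,100,75) if n=="top" else (230,110,100,75)
    cv2.imwrite(f"pics/{n}1.png",cv2.resize(p[y:y+h,x:x+w,::-1],None,fx=8,fy=8,interpolation=cv2.INTER_CUBIC))
s=r.observe();m=R.from_quat(s["tool_rot"]).as_matrix();print(s["time_s"],s["tcp_pos"],np.degrees(np.arctan2(m[1,2],m[0,2])),s["qpos"],s["ft_force"])
T=s["tcp_pos"]
for n in C:print(n,proj(n,[T,T+.0439*m[:,2],T-.0439*m[:,2]]))
E
```

```text
1.45 [0.52685302 0.163852   0.11946926] -36.54804013693465 [ 1.77308786e-01  3.80650285e-01  1.70774933e+00 -1.55361205e-03
  1.05525735e+00  8.15959229e-01] [-0.73748759  0.08274883  0.71401024]
top [[274.5714641  225.04387192]
 [278.19307282 212.99667543]
 [270.87158368 237.35143736]]
side [[291.16175287 152.86915563]
 [304.94838336 154.13891397]
 [277.53040073 151.61369854]]
```

View pics/top1.png

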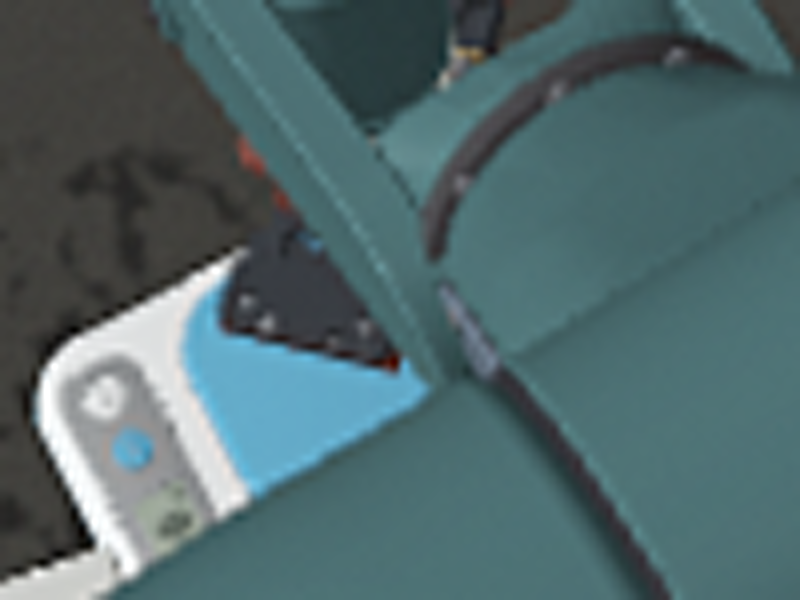

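View pics/side1.png

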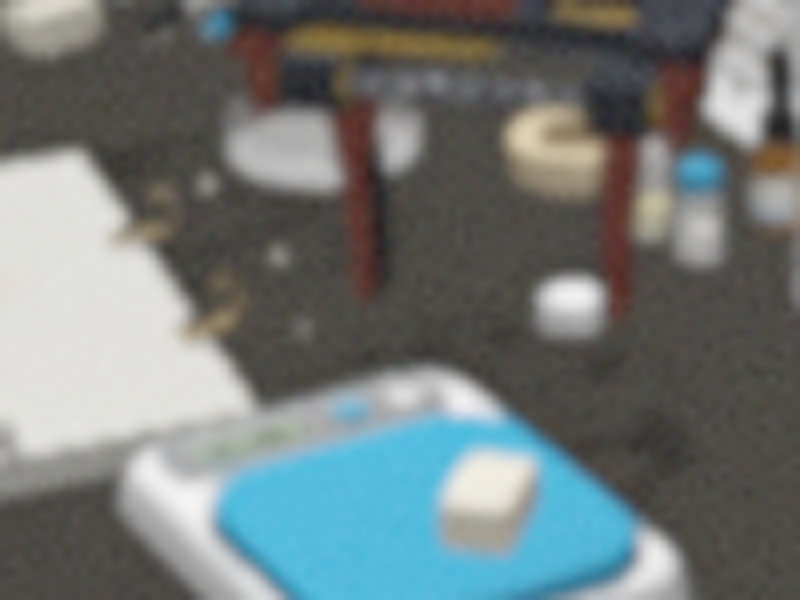

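```bash
python3 - <<'E'
from h import *
from scipy.spatial.transform import Rotation as R
p,d=optics.camera("side");np.savez("side2.npz",p=p,d=d);c=C["side"]
s=r.observe();m=R.from_quat(s["tool_rot"]).as_matrix();print(s["tcp_pos"],np.degrees(np.arctan2(m[1,2],m[0,2])))
x,y,w,h=(260,130,60,25)
cv2.imwrite(f"pics/side2.png",cv2.resize(p[y:y+h,x:x+w,::-1],None,fx=12,fy=12,interpolation=cv2.INTER_CUBIC))
for v in range(138,152):
    o=[]
    for us in((273,279),(304,310)):
        k=d[v,us[0]:us[1]];
        u=us[0]+k.argmin();z=k.min();Y=np.array([(u-c["cx"])/c["fx"]*z,(v-c["cy"])/c["fy"]*z,z]);o.append((u,(np.array(c["R"]).T@(Y-c["t"])).round(3)))
    print(v,o)
E
```

```text
[0.52547744 0.16565814 0.12022572] -36.3083927903462
138 [(np.int64(274), array([0.48 , 0.18 , 0.172])), (np.int64(306), array([0.56 , 0.122, 0.181]))]
139 [(np.int64(274), array([0.48 , 0.183, 0.168])), (np.int64(305), array([0.558, 0.124, 0.177]))]
140 [(np.int64(274), array([0.48 , 0.183, 0.164])), (np.int64(306), array([0.56 , 0.123, 0.174]))]
141 [(np.int64(274), array([0.479, 0.18 , 0.162])), (np.int64(304), array([0.556, 0.127, 0.17 ]))]
142 [(np.int64(273), array([0.477, 0.184, 0.158])), (np.int64(305), array([0.557, 0.123, 0.168]))]
143 [(np.int64(275), array([0.483, 0.183, 0.154])), (np.int64(306), array([0.559, 0.121, 0.165]))]
144 [(np.int64(273), array([ 0.114, -0.924,  0.71 ])), (np.int64(306), array([0.561, 0.125, 0.16 ]))]
145 [(np.int64(273), array([0.475, 0.181, 0.15 ])), (np.int64(305), array([0.557, 0.125, 0.157]))]
146 [(np.int64(274), array([0.479, 0.183, 0.145])), (np.int64(306), array([0.56 , 0.124, 0.154]))]
147 [(np.int64(274), array([0.48 , 0.186, 0.14 ])), (np.int64(305), array([0.556, 0.123, 0.152]))]
148 [(np.int64(273), array([0.562, 0.448, 0.001])), (np.int64(304), array([0.555, 0.127, 0.147]))]
149 [(np.int64(276), array([0.568, 0.432, 0.003])), (np.int64(304), array([0.554, 0.125, 0.145]))]
150 [(np.int64(275), array([0.563, 0.43 , 0.001])), (np.int64(304), array([0.66 , 0.379, 0.003]))]
151 [(np.int64(274), array([0.556, 0.419, 0.003])), (np.int64(306), array([ 0.114, -0.924,  0.71 ]))]
```

View pics/side2.png

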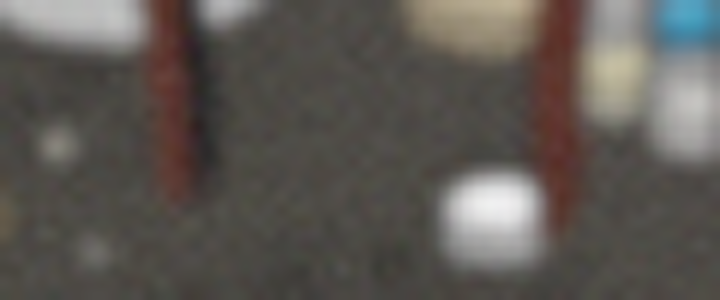

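Emit:
{"method": "apply_moves", "body": {"translation": [[0, 0, 0], [0, 0, 0], [0, 0, 0], [0, 0, 0], [0, 0, -0.005], [0, 0, -0.01], [0, 0, -0.015], [0, 0, -0.02], [0, 0, -0.02], [0, 0, -0.02]], "twist": [[0, 0, 0], [0, 0, 0], [0, 0, 0], [0, 0, 0], [0, 0, 0], [0, 0, 0], [0, 0, 0], [0, 0, 0], [0, 0, 0], [0, 0, 0]], "jaw": [105, 105, 105, 105, 105, 105, 105, 105, 105, 105]}}

```text
time_s: 2.75
tcp_pos: [0.5254, 0.1676, 0.1016]
tool_rot: [0.219, 0.672, -0.219, 0.672]
ft_force: [-0.6, -0.1, -0.9]
opening: 0.0519
```

```bash
python3 - <<'E'
from h import *
from scipy.spatial.transform import Rotation as R
p,d=optics.camera("side");np.savez("side3.npz",p=p,d=d);c=C["side"]
s=r.observe();m=R.from_quat(s["tool_rot"]).as_matrix();T=s["tcp_pos"];print(s["time_s"],T,np.degrees(np.arctan2(m[1,2],m[0,2])),s["opening"])
o=s["opening"]/2
x,y,w,h=(260,130,60,50)
im=cv2.resize(p[y:y+h,x:x+w,::-1],None,fx=12,fy=12,interpolation=cv2.INTER_CUBIC)
cv2.imwrite(f"pics/side3.png",im)
print(proj("side",[T,T+o*m[:,2],T-o*m[:,2]])-[x,y])
print(((proj("side",[T,T+o*m[:,2],T-o*m[:,2]])-[x,y])*12+6))
E
```

```text
2.8 [0.52544098 0.16764014 0.10172207] -36.13133200591844 0.05181863677781252
[[30.50982456 27.53875701]
 [38.5640164  28.26374912]
 [22.50699136 26.8183879 ]]
[[372.11789469 336.46508411]
 [468.76819678 345.1649895 ]
 [276.0838963  327.82065485]]
```

View pics/side3.png

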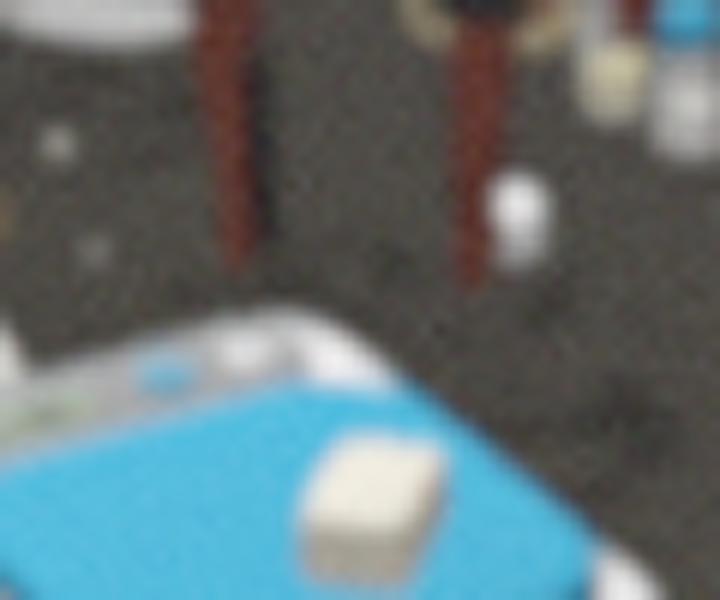

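Emit:
{"method": "apply_moves", "body": {"translation": [[0, 0, -0.006], [0, 0, -0.012], [0, 0, -0.018], [0, 0, -0.024], [0, 0, -0.03], [0, 0, -0.035], [0, 0, -0.039], [0, 0, -0.042], [0, 0, -0.042], [0, 0, -0.042]], "twist": [[0, 0, 0], [0, 0, 0], [0, 0, 0], [0, 0, 0], [0, 0, 0], [0, 0, 0], [0, 0, 0], [0, 0, 0], [0, 0, 0], [0, 0, 0]], "jaw": [105, 105, 105, 105, 105, 105, 105, 105, 105, 105]}}

```text
time_s: 4.05
tcp_pos: [0.5254, 0.1676, 0.0598]
tool_rot: [0.219, 0.672, -0.219, 0.672]
ft_force: [0.1, 0.4, 0.3]
opening: 0.0519
```

```bash
cat > look.py <<'E'
from h import *
import sys
from scipy.spatial.transform import Rotation as R
n,tag,x,y,w,h=sys.argv[1],sys.argv[2],*map(int,sys.argv[3:7])
p,d=optics.camera(n);np.savez(tag+".npz",p=p,d=d)
s=r.observe();m=R.from_quat(s["tool_rot"]).as_matrix();T=s["tcp_pos"];print(s["time_s"],T,np.degrees(np.arctan2(m[1,2],m[0,2])),s["opening"],s["ft_force"],s["qpos"].round(2))
k=min(800//w,600//h)
cv2.imwrite(f"pics/{tag}.png",cv2.resize(p[y:y+h,x:x+w,::-1],None,fx=k,fy=k,interpolation=cv2.INTER_CUBIC))
o=s["opening"]/2
print(k,"tcp px in crop",((proj(n,[T,T+o*m[:,2],T-o*m[:,2]])-[x,y]+.5)*k).round())
E
python3 look.py side side4 260 140 60 45
```

```text
4.1 [0.52542806 0.16767514 0.05979742] -36.1302937914236 0.05181412709047839 [0.85654298 0.19201573 0.2692174 ] [0.18 0.46 1.76 0.   0.92 0.81]
13 tcp px in crop [[410. 387.]
 [513. 396.]
 [308. 377.]]
```

View pics/side4.png

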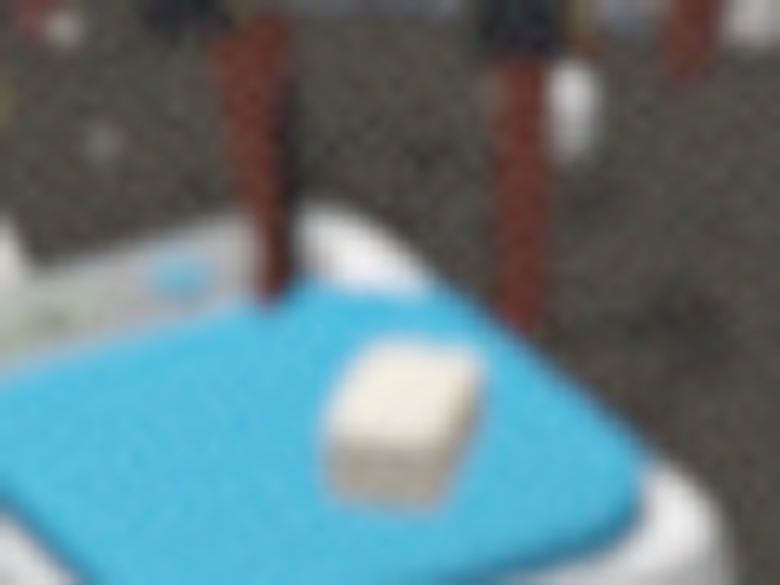

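Emit:
{"method": "apply_moves", "body": {"translation": [[0, 0, -0.003], [0, 0, -0.006], [0, 0, -0.009], [0, 0, -0.012], [0, 0, -0.014], [0, 0, -0.014], [0, 0, -0.014], [0, 0, -0.014], [0, 0, -0.014], [0, 0, -0.014]], "twist": [[0, 0, 0], [0, 0, 0], [0, 0, 0], [0, 0, 0], [0, 0, 0], [0, 0, 0], [0, 0, 0], [0, 0, 0], [0, 0, 0], [0, 0, 0]], "jaw": [105, 105, 105, 105, 105, 105, 105, 105, 105, 105]}}

```text
time_s: 5.35
tcp_pos: [0.5253, 0.1676, 0.0457]
tool_rot: [0.219, 0.672, -0.219, 0.672]
ft_force: [0.3, 0.3, -0.0]
opening: 0.0518
```

```bash
python3 look.py side side5 260 140 60 45; python3 - <<'E'
from h import *
d=np.load("side5.npz")["d"];c=C["side"]
print(d[158:174,276:306:1].round(2)[:, :])
E
```

```text
5.4 [0.52530499 0.16763166 0.04567381] -36.13074924631218 0.05149129660783412 [ 0.1688289   0.50412977 -0.04569616] [0.18 0.48 1.78 0.   0.89 0.81]
13 tcp px in crop [[412. 437.]
 [513. 447.]
 [311. 427.]]
[[1.47 1.47 1.3  1.3  1.3  1.3  1.32 1.47 1.47 1.47 1.47 1.52 1.53 1.53
  1.52 1.52 1.53 1.52 0.   1.52 1.52 1.29 1.29 1.29 1.28 1.3  1.52 1.53
  1.53 1.52]
 [1.46 1.46 1.3  1.3  1.31 1.3  1.32 1.46 1.46 1.46 1.47 1.46 1.47 1.52
  1.52 1.51 1.52 1.52 1.51 1.52 1.52 1.51 1.3  1.29 1.29 1.31 1.52 1.52
  1.52 1.52]
 [1.46 1.46 1.45 1.31 1.31 1.31 1.32 1.46 1.46 1.45 1.46 1.46 1.46 1.47
  1.51 1.51 1.51 1.51 1.51 1.51 1.51 1.51 1.29 1.29 1.29 1.31 1.51 1.51
  1.5  1.51]
 [1.45 1.45 1.45 1.31 1.31 1.31 1.32 1.46 1.45 1.45 1.45 1.45 1.45 1.46
  1.45 1.5  1.5  1.5  1.5  1.5  1.5  1.5  1.29 1.29 1.29 1.31 1.5  1.5
  1.5  1.51]
 [1.45 1.45 1.44 1.31 1.31 1.31 1.32 1.42 1.42 1.42 1.43 1.41 1.42 1.42
  0.   1.44 1.5  1.5  1.5  1.5  1.5  1.5  1.29 1.3  1.29 1.31 1.5  1.49
  1.49 1.49]
 [1.43 1.44 1.44 1.32 1.31 1.31 1.32 1.42 1.41 1.41 1.41 1.42 1.41 1.41
  1.41 1.41 1.41 1.41 1.49 1.49 1.49 1
[... 915 characters left out ...]
.33 1.33 1.33 1.33 1.34 1.38 1.31 1.31 1.31 1.38 1.45 1.45
  1.45 1.45]
 [1.38 1.37 1.37 1.37 1.37 1.37 1.38 1.37 1.37 1.37 1.33 1.33 1.33 1.33
  1.33 1.33 1.33 1.33 1.33 1.33 1.34 1.37 1.37 1.31 1.37 1.37 1.37 1.45
  1.45 1.45]
 [1.36 1.37 1.37 1.37 1.37 1.36 1.37 1.37 1.37 1.37 1.32 1.32 1.32 1.33
  1.32 1.32 1.32 1.32 1.33 1.33 1.35 1.37 1.37 1.37 1.37 1.36 1.36 1.37
  1.44 1.44]
 [1.36 1.36 1.37 1.36 1.36 1.36 1.36 1.36 1.36 1.32 1.32 1.32 1.32 1.32
  1.32 1.32 1.32 1.32 1.32 1.33 1.35 1.36 1.36 1.36 1.36 1.36 1.36 1.36
  1.36 1.44]
 [1.35 1.36 1.36 1.36 1.35 1.36 1.36 1.35 1.35 1.31 1.31 1.31 1.32 1.31
  1.31 1.31 1.31 1.31 1.32 1.33 1.34 1.36 1.36 1.36 1.36 1.36 1.35 1.36
  1.35 1.36]]
```

View pics/side5.png

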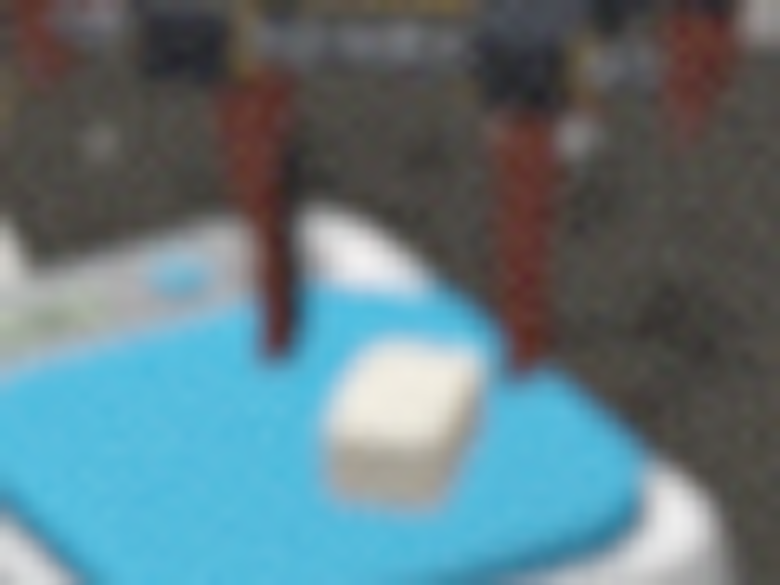

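```bash
python3 - <<'E'
from h import *
d=np.load("side5.npz")["d"];c=C["side"]
for u,v in [(279,165),(280,166),(280,167),(298,167),(299,168),(299,169),(290,171),(292,170),(295,169),(285,169),(275,168),(290,178),(290,150),(300,140)]:
    z=d[v,u];Y=np.array([(u-c["cx"])/c["fx"]*z,(v-c["cy"])/c["fy"]*z,z]);print(u,v,z,(np.array(c["R"]).T@(Y-c["t"])).round(4))
E
python3 look.py top top5 215 180 120 90
```

```text
279 165 1.3169596 [0.4902 0.1799 0.0774]
280 166 1.3162428 [0.4921 0.1764 0.0751]
280 167 1.3210539 [0.4928 0.1788 0.0701]
298 167 1.305164 [0.5392 0.1417 0.0777]
299 168 1.3091245 [0.5426 0.142  0.0731]
299 169 1.3134298 [0.5433 0.144  0.0684]
290 171 1.3242909 [0.5195 0.1618 0.0578]
292 170 1.3287535 [0.5274 0.1643 0.0583]
295 169 1.3332198 [0.5382 0.1655 0.0588]
285 169 1.3753759 [0.5218 0.2139 0.0382]
275 168 1.3833936 [0.4949 0.2363 0.0372]
290 178 1.3122779 [0.5106 0.141  0.0454]
290 150 1.5764465 [ 0.6153  0.408  -0.    ]
300 140 1.2533585 [0.5468 0.1371 0.1706]
5.45 [0.52527892 0.16762556 0.04564474] -36.131183014609995 0.051788978717081276 [ 1.02859361 -0.01678211  0.65410123] [0.18 0.48 1.78 0.   0.89 0.81]
6 tcp px in crop [[366. 318.]
 [378. 276.]
 [354. 359.]]
```

View pics/top5.png

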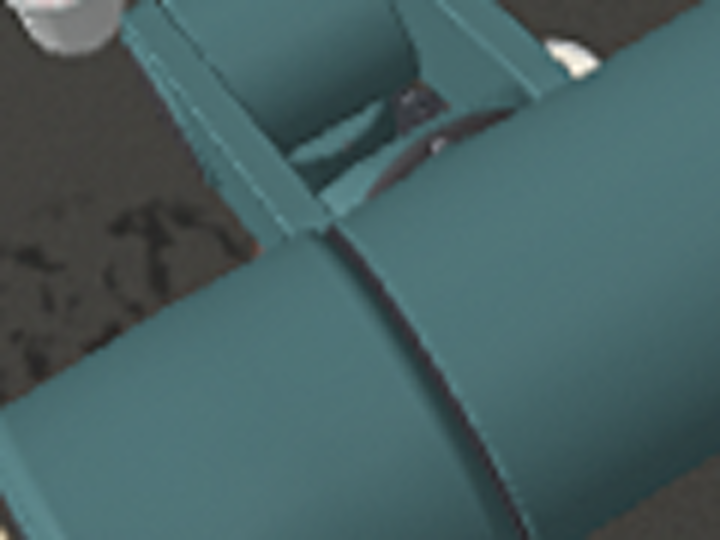

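Emit:
{"method": "apply_moves", "body": {"translation": [[0, 0, -0.002], [0, 0, -0.004], [0, 0, -0.006], [0, 0, -0.008], [0, 0, -0.009], [0, 0, -0.01], [0, 0, -0.01], [0, 0, -0.01], [0, 0, -0.01], [0, 0, -0.01]], "twist": [[0, 0, 0], [0, 0, 0], [0, 0, 0], [0, 0, 0], [0, 0, 0], [0, 0, 0], [0, 0, 0], [0, 0, 0], [0, 0, 0], [0, 0, 0]], "jaw": [105, 105, 105, 105, 105, 105, 105, 105, 105, 105]}}

```text
time_s: 6.7
tcp_pos: [0.5253, 0.1676, 0.0357]
tool_rot: [0.219, 0.672, -0.219, 0.672]
ft_force: [-0.1, -0.2, -0.2]
opening: 0.0516
```

```bash
python3 look.py side side6 260 140 60 45
```

```text
6.75 [0.52531112 0.16761313 0.03567337] -36.13032771003318 0.05130412728657432 [ 0.00234141 -0.14423747  0.41389729] [0.18 0.49 1.78 0.   0.87 0.81]
13 tcp px in crop [[413. 472.]
 [514. 482.]
 [313. 462.]]
```

View pics/side6.png

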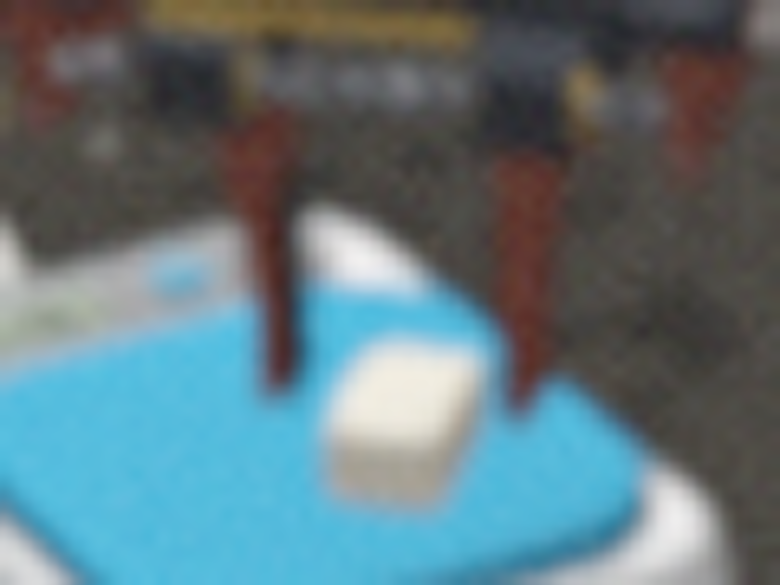

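The reported TCP is now 1.3 mm below pan height and there is no contact. Image and depth put the fingertips about 20 mm higher than reported, so I'll work from the images and descend another 10 mm.

Emit:
{"method": "apply_moves", "body": {"translation": [[0, 0, -0.002], [0, 0, -0.004], [0, 0, -0.006], [0, 0, -0.008], [0, 0, -0.009], [0, 0, -0.01], [0, 0, -0.01], [0, 0, -0.01], [0, 0, -0.01], [0, 0, -0.01]], "twist": [[0, 0, 0], [0, 0, 0], [0, 0, 0], [0, 0, 0], [0, 0, 0], [0, 0, 0], [0, 0, 0], [0, 0, 0], [0, 0, 0], [0, 0, 0]], "jaw": [105, 105, 105, 105, 105, 105, 105, 105, 105, 105]}}

```text
time_s: 8.0
tcp_pos: [0.5253, 0.1676, 0.0256]
tool_rot: [0.219, 0.672, -0.219, 0.672]
ft_force: [-0.1, 0.5, 0.4]
opening: 0.0519
```

```bash
python3 look.py side side7 260 140 60 45; python3 - <<'E'
from h import *
d=np.load("side7.npz")["d"];c=C["side"]
for v in range(168,178):
  o=[]
  for a,b in((276,284),(297,303)):
    k=np.where(d[v,a:b]>0,d[v,a:b],9);u=a+k.argmin();z=k.min();Y=np.array([(u-c["cx"])/c["fx"]*z,(v-c["cy"])/c["fy"]*z,z]);o.append((int(u),(np.array(c["R"]).T@(Y-c["t"])).round(4).tolist()))
  print(v,o)
E
```

```text
8.05 [0.5253291  0.16763264 0.0256758 ] -36.133572494624794 0.051762901341504734 [-0.09362588 -0.4549915   0.50007853] [0.18 0.51 1.79 0.   0.84 0.81]
13 tcp px in crop [[415. 507.]
 [516. 517.]
 [314. 497.]]
168 [(281, [0.4948, 0.1756, 0.0676]), (299, [0.5419, 0.1402, 0.0742])]
169 [(280, [0.4912, 0.1754, 0.065]), (299, [0.5415, 0.1395, 0.0711])]
170 [(281, [0.495, 0.1773, 0.0595]), (298, [0.5391, 0.1422, 0.0667])]
171 [(281, [0.4938, 0.1744, 0.0576]), (300, [0.5436, 0.1369, 0.0647])]
172 [(281, [0.494, 0.1756, 0.0533]), (298, [0.5375, 0.1387, 0.0617])]
173 [(279, [0.4871, 0.1755, 0.0514]), (299, [0.5412, 0.1398, 0.0566])]
174 [(278, [0.4892, 0.1924, 0.0384]), (300, [0.543, 0.1363, 0.0544])]
175 [(279, [0.4901, 0.1857, 0.038]), (300, [0.5433, 0.1371, 0.0502])]
176 [(278, [0.4844, 0.1792, 0.0391]), (299, [0.5449, 0.15, 0.0394])]
177 [(282, [0.4936, 0.1675, 0.0393]), (297, [0.5374, 0.1487, 0.0383])]
```

View pics/side7.png

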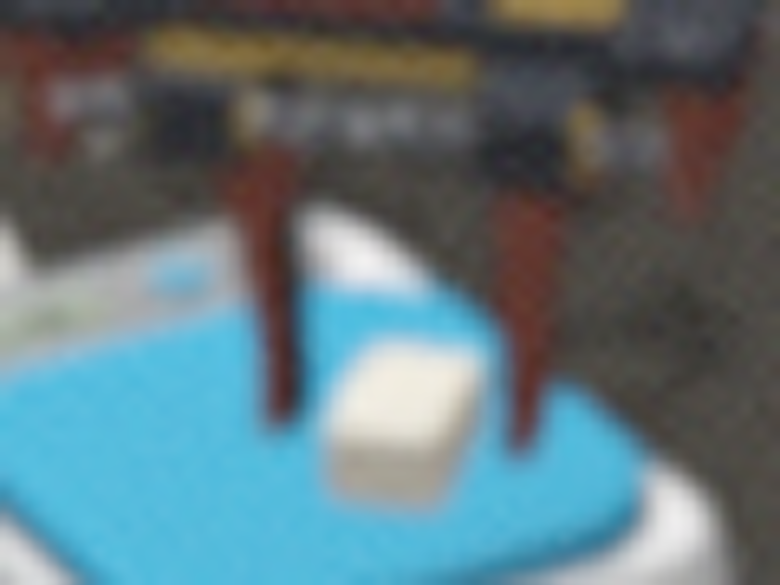

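Emit:
{"method": "apply_moves", "body": {"translation": [[0, 0, 0], [0, 0, 0], [0, 0, 0], [0, 0, 0], [0, 0, 0], [0, 0, 0], [0, 0, 0], [0, 0, 0], [0, 0, 0], [0, 0, 0]], "twist": [[0, 0, 0], [0, 0, 0], [0, 0, 0], [0, 0, 0], [0, 0, 0], [0, 0, 0], [0, 0, 0], [0, 0, 0], [0, 0, 0], [0, 0, 0]], "jaw": [255, 255, 255, 255, 255, 255, 255, 255, 255, 255], "force": 45}}

```text
time_s: 9.3
tcp_pos: [0.5253, 0.1676, 0.0256]
tool_rot: [0.219, 0.672, -0.219, 0.672]
ft_force: [0.3, -0.7, -0.1]
opening: 0.0293
```

```bash
python3 look.py side side8 260 140 60 45
```

```text
9.35 [0.52531144 0.16762305 0.02562354] -36.130148731098984 0.02956353720487418 [ 0.4791867   0.29076383 -0.4512768 ] [0.18 0.51 1.79 0.   0.84 0.81]
13 tcp px in crop [[415. 507.]
 [473. 513.]
 [357. 502.]]
```

View pics/side8.png

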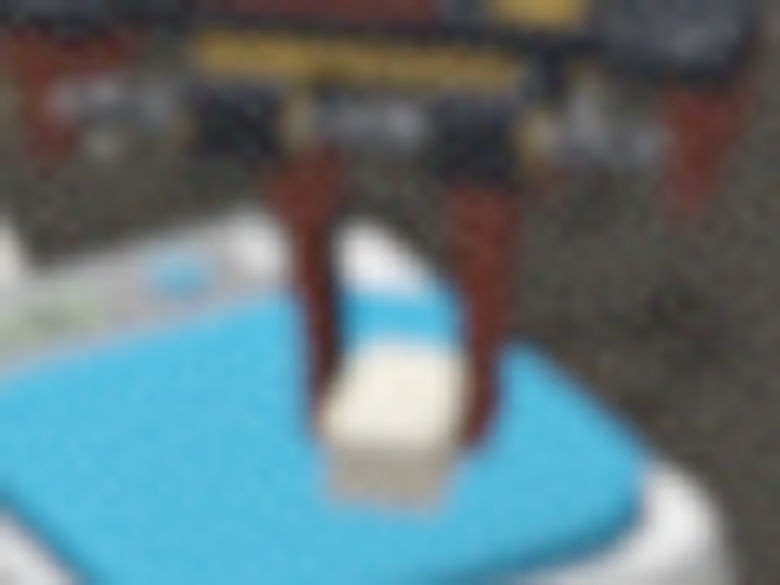

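Emit:
{"method": "apply_moves", "body": {"translation": [[0, 0, 0.008], [0, 0, 0.02], [0, 0, 0.035], [0, 0, 0.05], [0, -0.015, 0.06], [0, -0.045, 0.06], [0, -0.08, 0.06], [0.001, -0.115, 0.06], [0.001, -0.145, 0.06], [0.001, -0.16, 0.06]], "twist": [[0, 0, 0], [0, 0, 0], [0, 0, 0], [0, 0, 0], [0, 0, 0], [0, 0, 4], [0, 0, 8], [0, 0, 12], [0, 0, 16], [0, 0, 18]], "jaw": [255, 255, 255, 255, 255, 255, 255, 255, 255, 255]}}

```text
time_s: 10.6
tcp_pos: [0.526, 0.0052, 0.0861]
tool_rot: [0.111, 0.698, -0.112, 0.698]
ft_force: [-0.8, 0.5, -0.1]
opening: 0.03
```

Emit:
{"method": "apply_moves", "body": {"translation": [[0, -0.02, 0], [0, -0.05, 0], [0, -0.085, 0], [0.001, -0.12, 0], [0.002, -0.155, 0], [0.002, -0.185, 0], [0.002, -0.2, 0], [0.002, -0.206, -0.01], [0.002, -0.206, -0.02], [0.002, -0.206, -0.02]], "twist": [[0, 0, 2], [0, 0, 4], [0, 0, 6], [0, 0, 8], [0, 0, 10], [0, 0, 12], [0, 0, 14], [0, 0, 15.3], [0, 0, 15.3], [0, 0, 15.3]], "jaw": [255, 255, 255, 255, 255, 255, 255, 255, 255, 255]}}

```text
time_s: 11.85
tcp_pos: [0.527, -0.1972, 0.0643]
tool_rot: [0.018, 0.708, -0.017, 0.706]
ft_force: [0.1, 0.7, -0.2]
opening: 0.0295
```

```bash
python3 look.py side side9 300 195 80 60;python3 look.py top top9 325 150 100 75
```

```text
11.9 [ 0.52743757 -0.19733433  0.06482971] -2.808852949533086 0.030144404173374283 [ 0.63827969 -0.32370428 -0.07944574] [-0.48  0.47  1.73  0.    0.95 -0.43]
10 tcp px in crop [[463. 369.]
 [517. 355.]
 [408. 383.]]
11.95 [ 0.52793517 -0.19755032  0.06523319] -2.8011280528752662 0.029701263872831493 [-0.85974268 -0.38791452 -0.3694663 ] [-0.48  0.47  1.73  0.    0.95 -0.43]
8 tcp px in crop [[371. 347.]
 [358. 318.]
 [383. 376.]]
```

View pics/side9.png

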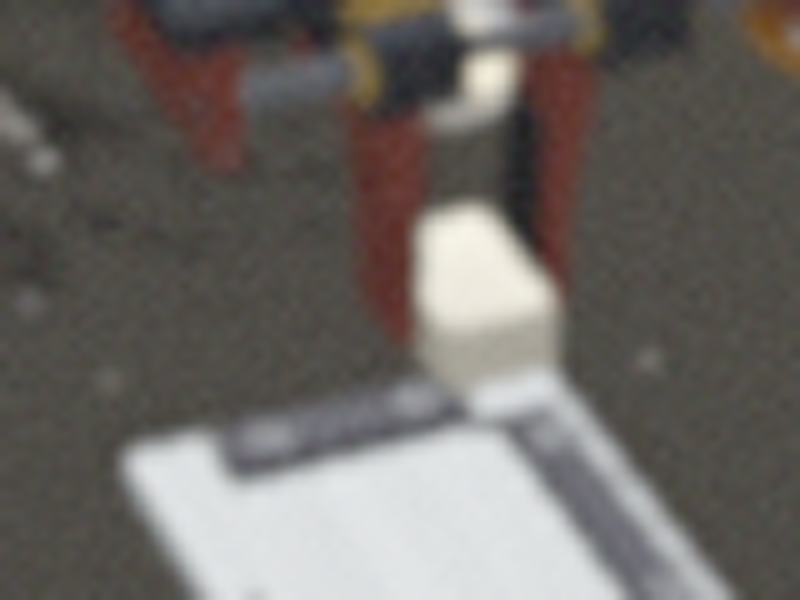

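View pics/top9.png

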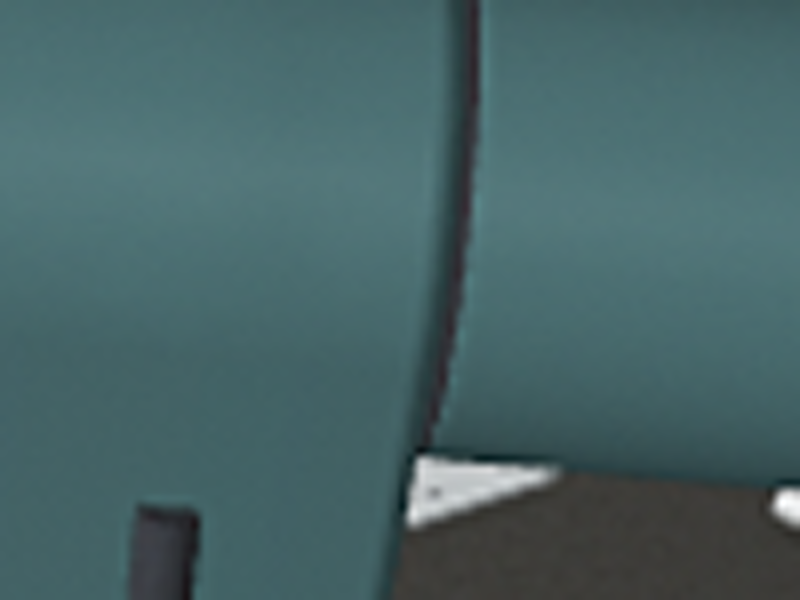

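```bash
python3 - <<'E'
from h import *
im=cv2.imread("pics/side9.png")
for (x,y,col) in [(.5277,-.1975,(0,0,255)),(.5277,-.1945,(0,255,0)),(.5277,-.1915,(255,0,0))]:
    u=(proj("side",place(boxpts(.03,.046,.022),x,y,np.radians(-2.8),.0766))-[300,195]+.5)*10
    for i,j in((0,2),(4,6),(0,4),(2,6),(1,3),(5,7),(1,5),(3,7),(0,1),(2,3),(4,5),(6,7)):
        if col==(0,0,255):cv2.line(im,tuple(u[i].astype(int).tolist()),tuple(u[j].astype(int).tolist()),col,1)
    print(u.round())
cv2.imwrite("pics/ov9.png",im)
E
```

```text
[[450. 399.]
 [453. 327.]
 [373. 295.]
 [375. 224.]
 [560. 370.]
 [564. 299.]
 [480. 268.]
 [483. 198.]]
[[445. 392.]
 [447. 320.]
 [368. 288.]
 [369. 218.]
 [554. 363.]
 [558. 292.]
 [474. 262.]
 [477. 192.]]
[[439. 385.]
 [442. 313.]
 [362. 282.]
 [364. 212.]
 [548. 357.]
 [552. 285.]
 [469. 255.]
 [472. 185.]]
```

View pics/ov9.png

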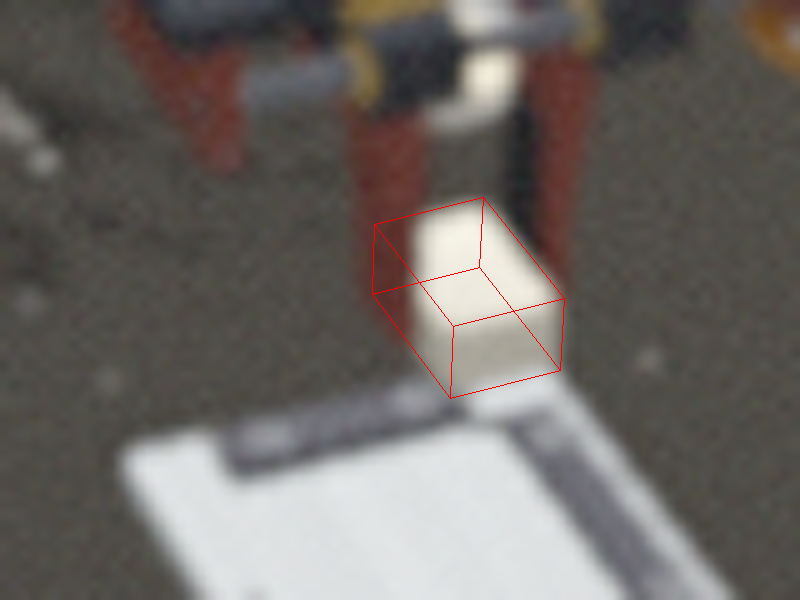

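```bash
python3 - <<'E'
import cv2,numpy as np
p=np.load("side9.npz")["p"][210:245,330:365,::-1]
q=cv2.resize(p,None,fx=17,fy=17,interpolation=cv2.INTER_LANCZOS4).astype(float)
q=np.clip((q-120)*2.0,0,255);cv2.imwrite("pics/z9.png",q.astype(np.uint8))
E
```

```text
(no output)
```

View pics/z9.png

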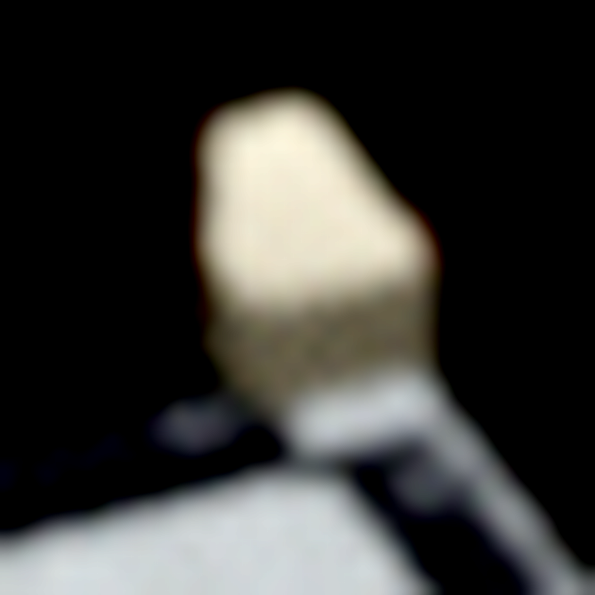

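Emit:
{"method": "apply_moves", "body": {"translation": [[0, 0, -0.01], [0, 0, -0.02], [0, 0, -0.03], [0, 0, -0.038], [0, 0, -0.045], [0, 0, -0.05], [0, 0, -0.054], [0, 0, -0.057], [0, 0, -0.058], [0, 0, -0.058]], "twist": [[0, 0, 0], [0, 0, 0], [0, 0, 0], [0, 0, 0], [0, 0, 0], [0, 0, 0], [0, 0, 0], [0, 0, 0], [0, 0, 0], [0, 0, 0]], "jaw": [255, 255, 255, 255, 255, 255, 255, 255, 255, 255], "force": 50}}

```text
time_s: 13.2
tcp_pos: [0.5284, -0.1984, 0.0077]
tool_rot: [0.017, 0.707, -0.017, 0.707]
ft_force: [-1.1, -0.6, -1.2]
opening: 0.0295
```

```bash
python3 look.py side side10 305 205 70 52
```

```text
13.25 [ 0.52840542 -0.19842453  0.00776786] -2.8320506853571517 0.029744408124699948 [ 0.67712237 -0.115216    0.66669677] [-0.48  0.55  1.77 -0.    0.82 -0.43]
11 tcp px in crop [[452. 490.]
 [509. 474.]
 [394. 505.]]
```

View pics/side10.png

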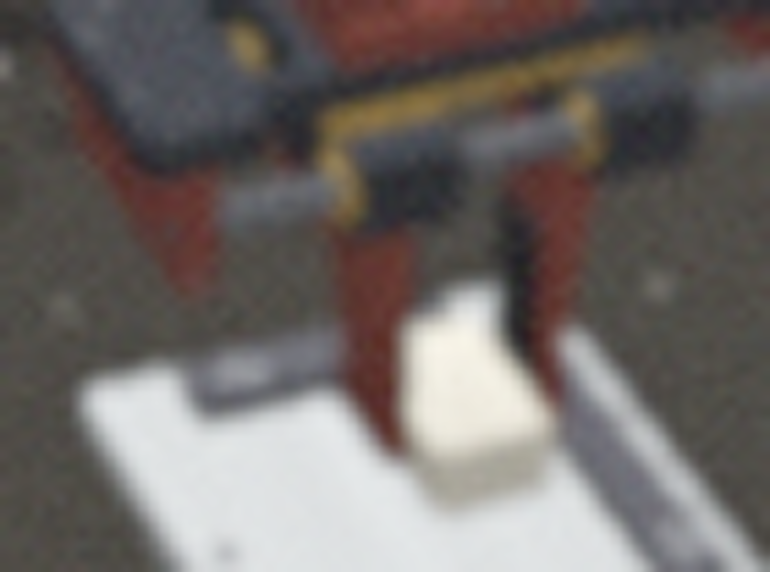

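Emit:
{"method": "apply_moves", "body": {"translation": [[0, 0, -0.001], [0, 0, -0.0015], [0, 0, -0.002], [0, 0, -0.0025], [0, 0, -0.003], [0, 0, -0.0035], [0, 0, -0.004], [0, 0, -0.004], [0, 0, -0.004], [0, 0, -0.004]], "twist": [[0, 0, 0], [0, 0, 0], [0, 0, 0], [0, 0, 0], [0, 0, 0], [0, 0, 0], [0, 0, 0], [0, 0, 0], [0, 0, 0], [0, 0, 0]], "jaw": [255, 255, 255, 255, 255, 255, 255, 255, 255, 255]}}

```text
time_s: 14.5
tcp_pos: [0.5283, -0.1984, 0.0036]
tool_rot: [0.017, 0.707, -0.017, 0.707]
ft_force: [-0.7, 0.5, -0.6]
opening: 0.0294
```

Emit:
{"method": "apply_moves", "body": {"translation": [[0, 0, -0.0003], [0, 0, -0.0006], [0, 0, -0.0009], [0, 0, -0.0012], [0, 0, -0.0012], [0, 0, -0.0012], [0, 0, -0.0012], [0, 0, -0.0012], [0, 0, -0.0012], [0, 0, -0.0012]], "twist": [[0, 0, 0], [0, 0, 0], [0, 0, 0], [0, 0, 0], [0, 0, 0], [0, 0, 0], [0, 0, 0], [0, 0, 0], [0, 0, 0], [0, 0, 0]], "jaw": [255, 255, 255, 255, 255, 255, 255, 255, 255, 255]}}

```text
time_s: 15.75
tcp_pos: [0.5283, -0.1984, 0.0036]
tool_rot: [0.017, 0.707, -0.017, 0.707]
ft_force: [-2.9, 1.9, 13.2]
opening: 0.0297
```

```bash
python3 look.py side side11 305 205 70 52
```

```text
15.8 [ 0.52832069 -0.19840033  0.00358702] -2.8271970480263366 0.02959402238979997 [-3.9599079   1.2843728  11.89394717] [-0.48  0.56  1.77 -0.    0.81 -0.43]
11 tcp px in crop [[451. 503.]
 [507. 488.]
 [394. 519.]]
```

View pics/side11.png

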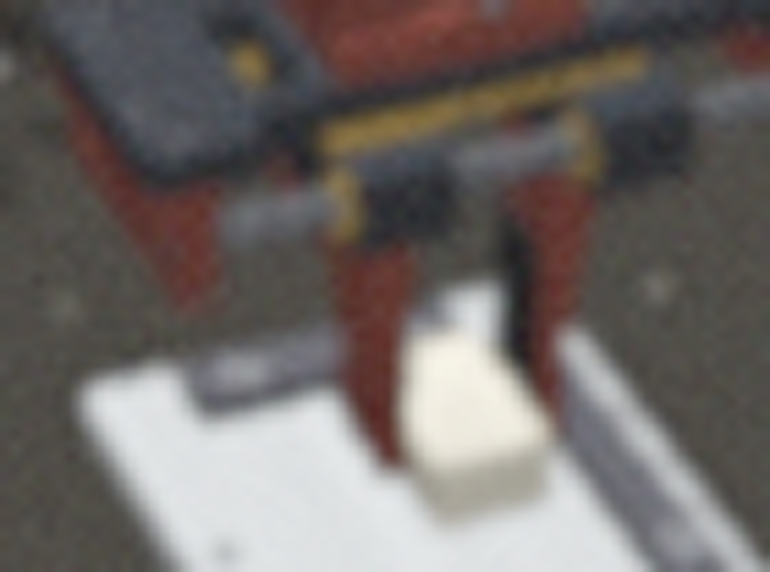

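Emit:
{"method": "apply_moves", "body": {"translation": [[0, 0, 0.0009], [0, 0, 0.0009], [0.001, 0, 0.0009], [0.002, 0, 0.0009], [0.003, 0, 0.0009], [0.004, 0, 0.0009], [0.005, 0, 0.0009], [0.006, 0, 0.0009], [0.007, 0, 0.0009], [0.007, 0, 0.0009]], "twist": [[0, 0, 0], [0, 0, 0], [0, 0, 0], [0, 0, 0], [0, 0, 0], [0, 0, 0], [0, 0, 0], [0, 0, 0], [0, 0, 0], [0, 0, 0]], "jaw": [255, 255, 255, 255, 255, 255, 255, 255, 255, 255]}}

```text
time_s: 17.05
tcp_pos: [0.532, -0.198, 0.0036]
tool_rot: [0.017, 0.709, -0.017, 0.705]
ft_force: [-9.5, -0.9, 14.7]
opening: 0.0299
```

```bash
python3 look.py side side12 315 215 50 37
```

```text
17.1 [ 0.53203567 -0.19801329  0.00363174] -2.7894192090016676 0.029821594472335605 [-9.18399202 -1.30051783 14.49656826] [-0.48  0.56  1.76 -0.    0.83 -0.43]
16 tcp px in crop [[515. 564.]
 [597. 542.]
 [432. 586.]]
```

View pics/side12.png

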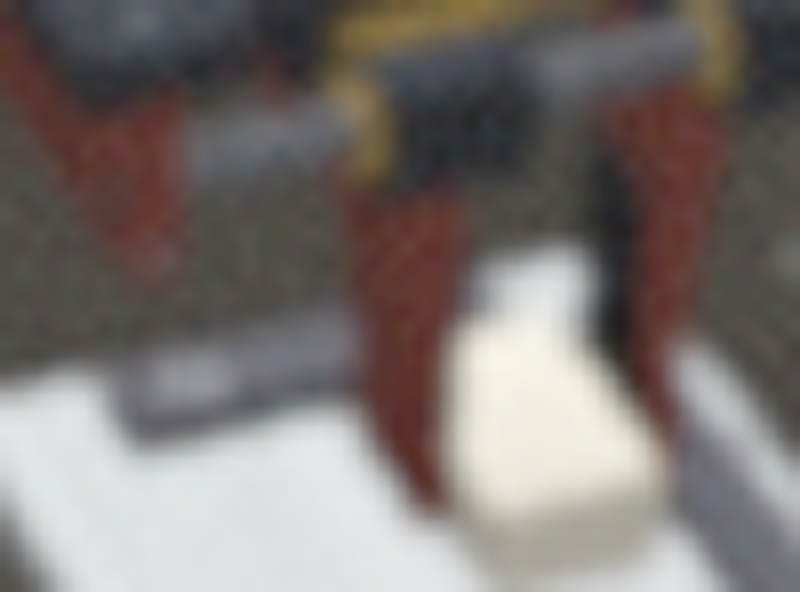

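Emit:
{"method": "apply_moves", "body": {"translation": [[0, 0, 0.0004], [0, 0, 0.0008], [0, 0, 0.0012], [0, 0, 0.0012], [0, 0, 0.0012], [0, 0, 0.0012], [0, 0, 0.0012], [0, 0, 0.0012], [0, 0, 0.0012], [0, 0, 0.0012]], "twist": [[0, 0, 0], [0, 0, 0], [0, 0, 0], [0, 0, 0], [0, 0, 0], [0, 0, 0], [0, 0, 0], [0, 0, 0], [0, 0, 0], [0, 0, 0]], "jaw": [255, 255, 255, 255, 255, 255, 255, 255, 255, 255]}}

```text
time_s: 18.35
tcp_pos: [0.5353, -0.1984, 0.0045]
tool_rot: [0.017, 0.707, -0.017, 0.707]
ft_force: [-0.0, 0.6, 0.1]
opening: 0.0294
```

```bash
python3 -c "
from rig import r
for i in range(1):
  s=r.observe();print(s['tcp_pos'],s['tool_rot'],s['ft_force'],s['moment'])"
```

```text
[ 0.5352977  -0.19837423  0.0045372 ] [ 0.01746673  0.70692008 -0.01745949  0.70686213] [-0.00291722  0.55134861  0.09724434] [-0.04951911  0.08511735 -0.02133696]
```

Emit:
{"method": "apply_moves", "body": {"translation": [[0, 0, -0.0004], [0, 0, -0.0008], [0.001, 0, -0.0008], [0.002, 0, -0.0008], [0.003, 0, -0.0008], [0.004, 0, -0.0008], [0.005, 0, -0.0008], [0.005, 0, -0.0008], [0.005, 0, -0.0008], [0.005, 0, -0.0008]], "twist": [[0, 0, 0], [0, 0, 0], [0, 0, 0], [0, 0, 0], [0, 0, 0], [0, 0, 0], [0, 0, 0], [0, 0, 0], [0, 0, 0], [0, 0, 0]], "jaw": [255, 255, 255, 255, 255, 255, 255, 255, 255, 255]}}

```text
time_s: 19.6
tcp_pos: [0.5381, -0.1983, 0.0037]
tool_rot: [0.017, 0.708, -0.017, 0.706]
ft_force: [-6.5, -1.7, 4.6]
opening: 0.0294
```

```bash
python3 look.py side side13 315 215 50 37
```

```text
19.65 [ 0.53814655 -0.19829306  0.00367948] -2.7967507302358086 0.02952403796374248 [-6.2410643  -1.61848854  4.88602141] [-0.47  0.57  1.75 -0.    0.83 -0.42]
16 tcp px in crop [[549. 554.]
 [630. 532.]
 [467. 577.]]
```

View pics/side13.png

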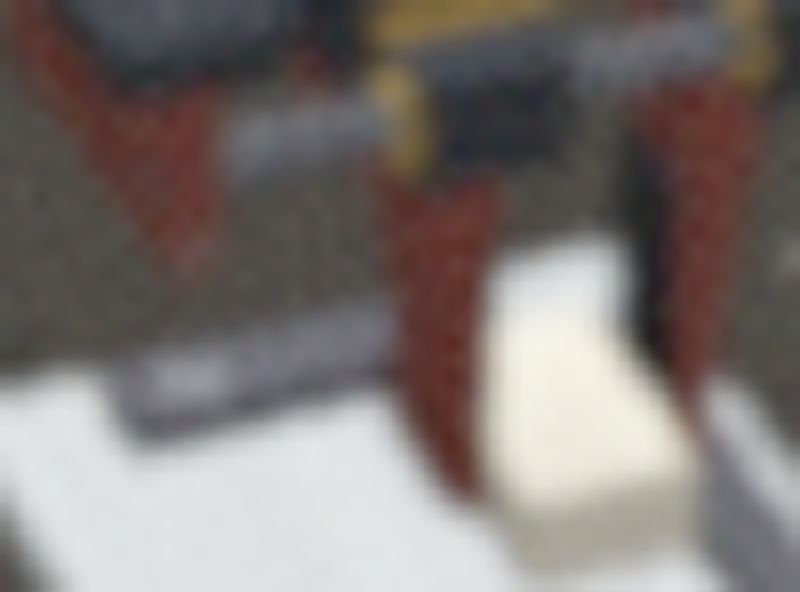

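Emit:
{"method": "apply_moves", "body": {"translation": [[0.001, 0, 0.0003], [0.001, 0.001, 0.0003], [0.001, 0.002, 0.0003], [0.0012, 0.003, 0.0003], [0.0013, 0.004, 0.0003], [0.0014, 0.005, 0.0003], [0.0014, 0.006, 0.0003], [0.0014, 0.007, 0.0003], [0.0015, 0.008, 0.0003], [0.0015, 0.008, 0.0003]], "twist": [[0, 0, 0], [0, 0, 0], [0, 0, 0], [0, 0, 0], [0, 0, 0], [0, 0, 0], [0, 0, 0], [0, 0, 0], [0, 0, 0], [0, 0, 0]], "jaw": [255, 255, 255, 255, 255, 255, 255, 255, 255, 255]}}

```text
time_s: 20.9
tcp_pos: [0.5385, -0.1912, 0.0037]
tool_rot: [0.017, 0.709, -0.017, 0.705]
ft_force: [-9.4, -6.4, 3.8]
opening: 0.0293
```

```bash
python3 look.py side side14 315 215 50 37
```

```text
20.95 [ 0.53849805 -0.19117813  0.00367968] -2.763425284493321 0.029906100949136392 [-9.22271458 -6.7323397   3.90279145] [-0.46  0.56  1.75 -0.    0.83 -0.41]
16 tcp px in crop [[530. 528.]
 [612. 506.]
 [447. 550.]]
```

View pics/side14.png

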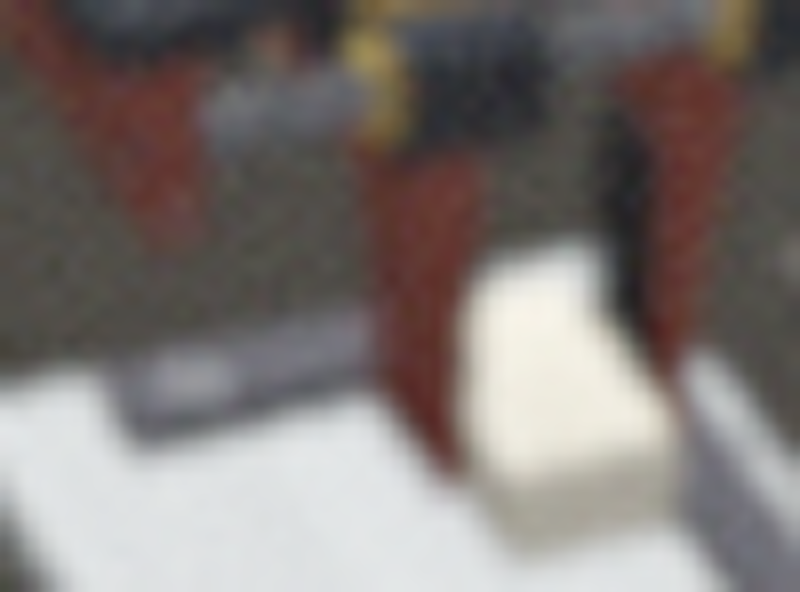

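Emit:
{"method": "apply_moves", "body": {"translation": [[0, 0.0005, 0], [0, 0.001, 0], [0, 0.0015, 0], [0.0001, 0.002, 0], [0.0001, 0.002, 0], [0.0001, 0.002, 0], [0.0001, 0.002, 0], [0.0001, 0.002, 0], [0.0001, 0.002, 0], [0.0001, 0.002, 0]], "twist": [[0, 0, 0], [0, 0, 0], [0, 0, 0], [0, 0, 0], [0, 0, 0], [0, 0, 0], [0, 0, 0], [0, 0, 0], [0, 0, 0], [0, 0, 0]], "jaw": [255, 255, 255, 255, 255, 255, 255, 255, 255, 255]}}

```text
time_s: 22.2
tcp_pos: [0.5386, -0.1893, 0.0037]
tool_rot: [0.017, 0.709, -0.017, 0.705]
ft_force: [-9.6, -7.5, 3.3]
opening: 0.0295
```

Emit:
{"method": "apply_moves", "body": {"translation": [[0, 0.0005, 0], [0, 0.001, 0], [0, 0.0015, 0], [0.0001, 0.002, 0], [0.0001, 0.002, 0], [0.0001, 0.002, 0], [0.0001, 0.002, 0], [0.0001, 0.002, 0], [0.0001, 0.002, 0], [0.0001, 0.002, 0]], "twist": [[0, 0, 0], [0, 0, 0], [0, 0, 0], [0, 0, 0], [0, 0, 0], [0, 0, 0], [0, 0, 0], [0, 0, 0], [0, 0, 0], [0, 0, 0]], "jaw": [255, 255, 255, 255, 255, 255, 255, 255, 255, 255]}}

```text
time_s: 23.45
tcp_pos: [0.5387, -0.1873, 0.0037]
tool_rot: [0.017, 0.709, -0.017, 0.705]
ft_force: [-10.1, -7.3, 3.7]
opening: 0.0294
```

Emit:
{"method": "apply_moves", "body": {"translation": [[0, 0.0005, 0], [0, 0.001, 0], [0, 0.0015, 0], [0.0001, 0.002, 0], [0.0001, 0.002, 0], [0.0001, 0.002, 0], [0.0001, 0.002, 0], [0.0001, 0.002, 0], [0.0001, 0.002, 0], [0.0001, 0.002, 0]], "twist": [[0, 0, 0], [0, 0, 0], [0, 0, 0], [0, 0, 0], [0, 0, 0], [0, 0, 0], [0, 0, 0], [0, 0, 0], [0, 0, 0], [0, 0, 0]], "jaw": [255, 255, 255, 255, 255, 255, 255, 255, 255, 255]}}

```text
time_s: 24.7
tcp_pos: [0.5388, -0.1867, 0.0037]
tool_rot: [0.016, 0.709, -0.018, 0.705]
ft_force: [-11.4, -13.2, 3.1]
opening: 0.0294
```

```bash
python3 look.py side side15 315 210 50 37
```

```text
24.75 [ 0.53877092 -0.18663056  0.00371984] -2.7298692062302656 0.029557593217003925 [-10.3586216  -11.9301497    2.62201755] [-0.45  0.56  1.76 -0.01  0.83 -0.4 ]
16 tcp px in crop [[518. 591.]
 [599. 570.]
 [436. 613.]]
```

View pics/side15.png

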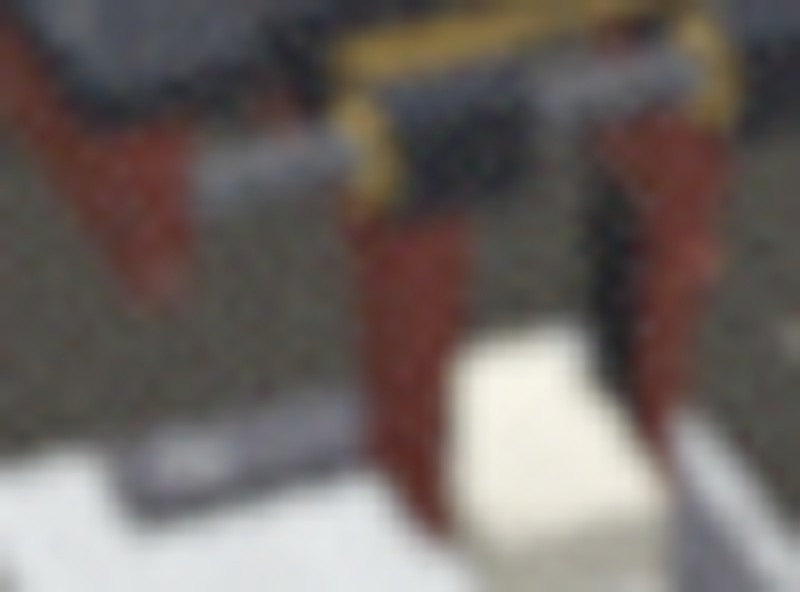

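Emit:
{"method": "apply_moves", "body": {"translation": [[0.0004, 0, 0], [0.0008, 0, 0], [0.0008, 0.0003, 0], [0.0008, 0.0006, 0], [0.0008, 0.0009, 0], [0.0008, 0.0012, 0], [0.0008, 0.0012, 0], [0.0008, 0.0012, 0], [0.0008, 0.0012, 0], [0.0008, 0.0012, 0]], "twist": [[0, 0, 0], [0, 0, 0], [0, 0, 0], [0, 0, 0], [0, 0, 0], [0, 0, 0], [0, 0, 0], [0, 0, 0], [0, 0, 0], [0, 0, 0]], "jaw": [255, 255, 255, 255, 255, 255, 255, 255, 255, 255], "force": 55}}

```text
time_s: 26.0
tcp_pos: [0.5388, -0.1866, 0.0038]
tool_rot: [0.015, 0.709, -0.018, 0.705]
ft_force: [-14.2, -16.9, 3.6]
opening: 0.0295
```

```bash
python3 -c "
from rig import r
s=r.observe();print(s['tcp_pos'],s['tool_rot'],s['ft_force'],s['moment'])"
```

```text
[ 0.53881953 -0.1866292   0.00376276] [ 0.01506296  0.70929519 -0.01821033  0.70451531] [-14.20902825 -16.8938031    3.63463816] [-3.08452689  2.54077354 -0.05496272]
```

```bash
python3 -c "
from rig import r
from scipy.spatial.transform import Rotation as R
import numpy as np
s=r.observe();a=R.from_quat(s['tool_rot']);b=R.from_quat([ 0.01746673 , 0.70692008, -0.01745949 , 0.70686213])
print(np.degrees((b*a.inv()).as_rotvec()), a.as_matrix()[:,0], b.as_matrix()[:,0])"
```

```text
[ 0.24608109 -0.38880705 -0.13396305] [-0.00686257 -0.00429074 -0.99996725] [-8.16758140e-05  1.22597578e-05 -9.99999997e-01]
```

Emit:
{"method": "apply_moves", "body": {"translation": [[0, 0.0003, 0], [0, 0.0006, 0], [0, 0.0009, 0], [0, 0.0009, 0], [0, 0.0009, 0], [0, 0.0009, 0], [0, 0.0009, 0], [0, 0.0009, 0], [0, 0.0009, 0], [0, 0.0009, 0]], "twist": [[0, 0, 0], [0, 0, 0], [0.1, -0.1, 0], [0.2, -0.2, -0.1], [0.3, -0.3, -0.1], [0.3, -0.4, -0.1], [0.3, -0.4, -0.1], [0.3, -0.4, -0.1], [0.3, -0.4, -0.1], [0.3, -0.4, -0.1]], "jaw": [255, 255, 255, 255, 255, 255, 255, 255, 255, 255]}}

```text
time_s: 27.25
tcp_pos: [0.5389, -0.1865, 0.0037]
tool_rot: [0.017, 0.707, -0.017, 0.707]
ft_force: [-13.7, -19.6, 2.7]
opening: 0.0294
```

```bash
python3 -c "
from rig import r
from scipy.spatial.transform import Rotation as R
import numpy as np
s=r.observe();a=R.from_quat(s['tool_rot']);b=R.from_quat([ 0.01746673 , 0.70692008, -0.01745949 , 0.70686213])
print(s['tcp_pos'],s['ft_force'],s['moment'],np.degrees((b*a.inv()).as_rotvec()))"; python3 look.py side side16 315 210 50 37
```

```text
[ 0.53893343 -0.18650991  0.00372617] [-13.66334204 -19.62432084   2.73525519] [-3.60446278  2.82337732 -0.01226111] [ 0.01153905  0.02304907 -0.0675486 ]
27.3 [ 0.53893929 -0.1864403   0.0036957 ] -2.7577573685508514 0.029954415114671517 [-13.34457488 -19.64227137   2.59275851] [-0.45  0.56  1.76 -0.    0.82 -0.41]
16 tcp px in crop [[518. 591.]
 [600. 568.]
 [436. 613.]]
```

View pics/side16.png

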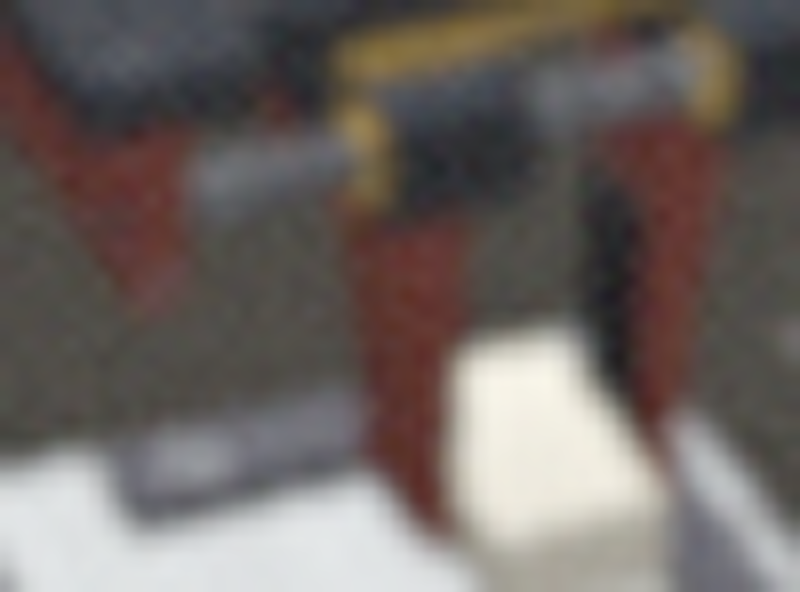

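```bash
python3 - <<'E'
from h import *
p=np.load("side16.npz")["p"];x0,y0,k=315,218,17
im=cv2.resize(p[y0:y0+35,x0:x0+47,::-1],None,fx=k,fy=k,interpolation=cv2.INTER_CUBIC)
a=-.0475;jig=(.51797,-.20327)
def dr(P,E,col):
    u=((proj("side",P)-[x0,y0]+.5)*k)
    for i,j in E:cv2.line(im,tuple(u[i].astype(int).tolist()),tuple(u[j].astype(int).tolist()),col,1)
b=boxpts(.03,.046,.022)+[.035-.015,.04-.023,.015]
dr(place(b,*jig,a,0),((0,2),(4,6),(0,4),(2,6),(1,3),(5,7),(1,5),(3,7),(0,1),(2,3),(4,5),(6,7)),(0,0,255))
dr(place([[.035,.036,.015],[.035,-.059,.015],[.031,.04,.015],[-.039,.04,.015]],*jig,a,0),((0,1),(2,3)),(0,200,0))
cv2.imwrite("pics/ov16.png",im)
E
```

```text
(no output)
```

View pics/ov16.png

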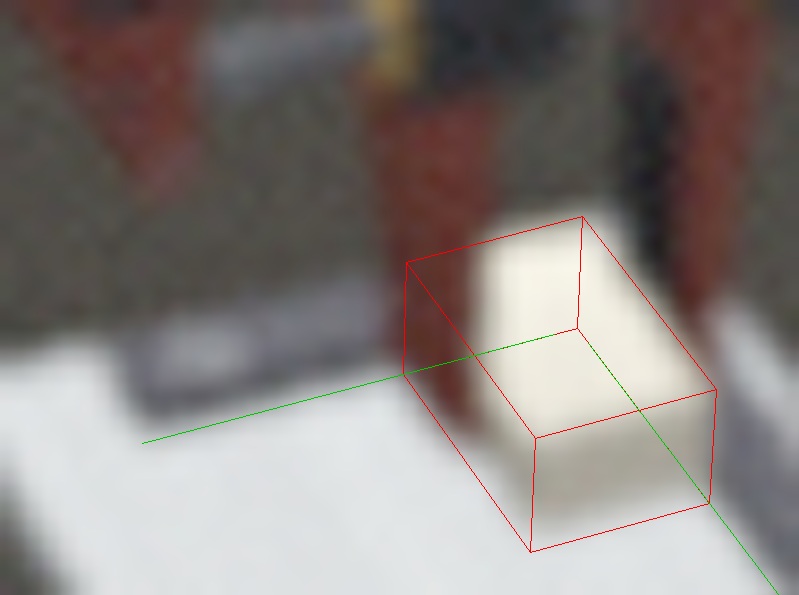

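```bash
python3 -c "
from rig import r
print(r.hand_in());s=r.observe();print(s['time_s'],s['tcp_pos'],s['ft_force'],s['opening'])"
```

```text
the job is handed in; nothing more can be done
None
the job is handed in; nothing more can be done
```

I moved the wax block from the balance to the corner of the grey jig. It lies flat, with its long side on the long stop and its end on the short one. I handed in at 27.3 s with the gripper still closed on the block at a 55 N grip setting, pressing into both stops.

**Last checks:**
- **Force:** the wrist read about 13.5 N toward the long stop and 19.6 N toward the short stop, with about 2.7 N pressing down. After friction I estimate 10 N or a bit more on each stop.
- **Contact:** the tool stopped advancing while the force kept rising, so both contacts are rigid.
- **Grip and level:** the jaws stood at 29.5–30 mm on the 30 mm block, and the tool was level to within 0.1°.

**Checks that disagreed or stayed uncertain:**
- **Fingertip height:** the camera depth put the fingertips about 20 mm higher than the reported tool position. The tool reached below pan height without touching anything, so I set the grasp height from the images.
- **Camera agreement:** the two cameras differed by 4–6 mm in y.
- **Final picture:** the predicted seated outline fits the block only to about one pixel, roughly 3 mm. The seating therefore rests mainly on the force readings. The arm blocked the top camera, so I could not confirm it from above.
- **Bystanders:** I did not check the other bench objects again afterwards. Apart from the balance and jig, the path stayed well above the bench.

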